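# Hold the divider against the sprung stop in the cutlery chest

### The arm

A 6-joint arm with a two-finger parallel gripper is mounted at the origin on a cart in front of the work surface, level with it; the furniture and walls round the work are solid. World frame = base frame: x ahead of the robot, y to its left, z up, the work surface at z = 0. Lengths are in m, angles in rad, forces in N, time in s.
With the tool pointing down it reaches from about 0.225 to 0.875 m from the base axis. Payload 3.4 kg.
Tool frame: the origin (TCP) lies on the centre line of the jaws, within the pads' length; the fingertips stand 14 mm ahead of it and the grasp point (between the pads) lies 5 mm behind it; z points along the fingers, y is the line along which they close (so a half turn about z gives the same grasp; the last joint's range is limited). The gripper opens to 85 mm and grips with 20 to 120 N. Pads are 22 mm wide; open, the fingers measure 114 mm over their backs; the gripper's body (76 mm by 85 mm) begins 54 mm behind the grasp point. The pads swing forward as they close: fully open they stand 13 mm farther back than shut.
Start: joints at [1.075, 0.276, 1.505, -0, 1.361, -0.121], TCP at [0.211, 0.535, 0.245] pointing down, gripper open.
Joint ranges: [-2.89, 2.89], [-0.75, 2.08], [0.22, 2.7], [-1.18, 4.32], [0.11, 2.71], [-2.7, 2.7]. Speed limits (rad/s): [2.57, 2.57, 3.14, 3.14, 3.14, 3.14].

### API

Orientations are given as a unit quaternion [w, x, y, z].
In Python, from plant import observe, read_camera, get_calibration, close_job gives the robot as it stands. The module is installed in compiled form; this text tells all that it offers.
- The arm moves only by the shell command python3 -m jog 'ROWS' [OPENING] [FORCE]. ROWS is JSON, one flat list of numbers, 6 for each row, row after row: the shift along the tool's x, y, z in m, then the turn, a rotation vector about the tool's x, y, z in rad. In form: [dx, dy, dz, rx, ry, rz, dx, dy, dz, rx, ry, rz, ...]. A call has 1 to 10 rows; each row shifts and turns the commanded pose from where the row before left it, along the tool's axes as they then stand; what a row does not reach is not made up. A row lasts 1/8 s, in which the tool goes at most 62.5 mm and 10.7 degrees, less where a joint would pass 70% of its speed; a pose out of reach is approached as far as the arm can. A call is refused whole if a number of a shift passes 0.0625 or a number of a turn 0.188, either way. A call with a gripper value outside its range is refused whole. OPENING is the closure, from 0 (fully open) to 1 (shut), set as the call begins (- or left out, the last holds). The fingers move at their own pace and stop on an object; FORCE is the grip in N (left out, the last holds). Time passes only in rows, so rows that do not move let the fingers close. It gives the time, the measured TCP pose, the force, the opening and the grip force at its end, in the units of the state.
- observe(): the state, without advancing time (a new reading comes with each control period).
- read_camera(name): name is "scene" or "top"; returns the picture (420x560x3 uint8, red, green, blue); there is no depth.
- get_calibration(name): a dict with "vertical_fov" (degrees; the focal length in pixels is half the picture's height over the tangent of half this angle, whatever the lens; pixels are square), "cx", "cy" (the principal point, pixels), "view" (4x4, takes a point from world to camera coordinates). Camera axes: x right, y down, z forward; pixel columns grow to the right and rows downward; lengths in m; the calibration is good to about 2 mm. A picture is of the moment at which its call begins. get_calibration takes no time and is no camera call.
- close_job(): hands the job in; it is judged then, once.
The state is a dict: "clock": time; "joints": joint angles; "joint_vel": joint speeds; "tau": joint torques, N m; "position": TCP position; "ee_rot": TCP orientation; "wrist_force": force on the tool from outside, world axes, zero at the start; "ft_torque": the same for the moment, N m; "finger_gap": finger opening in m; "grasp_force": force on a finger pad.
Only numpy, scipy, OpenCV 4.12 (cv2) and the standard library are available. Lean on these libraries where they do the work, as an engineer would, in place of code of your own. Each camera call takes 0.05 s, during which the arm holds its last target. There are 200 camera calls.

### The job

Lift the lid of the wooden cutlery chest right open until it rests back on its stop and stays there. Then slide the loose wooden divider inside the chest squarely against both orange pads of the sprung stop and press it there with a steady force of about 10 newtons (the stop gives way by about 10 mm, and it must never be rammed beyond 20 mm), standing flat on the chest floor, so that I can screw it in: finish while still holding and pressing it, and leave the screwdriver, mug and tin where they are.

Things in the scene. Friction and masses are not known exactly. Their poses are not given: they have to be found in the camera images.
- chest: wooden cutlery chest, fixed to the worktop, outside 180 (x) x 320 (y) x 90 mm (z, without lid), walls and floor 10 mm thick. Origin: centre of its underside, on the worktop. Its x axis points from the front (robot side) to the hinged back, y to its left end, z up.
- lid (a joint): hinge of the lid (board 184 x 326 x 10 mm, 0.3 kg, lying on the chest's rim; hinge line along the chest's y at chest x = +90, z = 90 mm). 0 = shut, grows as the front edge rises, 1.75 rad = leaning back on its stop. The hinge is free: below about 1.3 rad the lid falls shut, beyond about 1.6 rad it falls open onto the stop.
- lid_knob (a point): centre of the black bar knob on the lid: cylinder, 22 mm diameter, 26 mm long, axis parallel to the hinge line, on a 12 mm post. Lid shut: at chest x = -70, y = 0, z = 134 mm, 34 mm above the lid's face. It moves with the lid, 160 mm along it from the hinge line and 44 mm square to it. Pinched by its flat ends it turns in the grip; on the open lid it is at the back.
- divider: loose light wooden board, 0.2 kg, upright on the chest's inner floor under the lid: 145 mm (its x) x 14 mm (y) x 75 mm high, with a foot 34 mm wide, 8 mm high. Origin: centre of its underside, 10 mm above the worktop. Its x lies about along the chest's x (within 0.1 rad), 7 mm to spare at each end; it slides along the chest's y. Its top is 5 mm below the rim.
- stop: sprung stop in the chest's right end (-y). Origin: at inner floor level, midway between its two orange pads, in the plane of their front faces, which look to the chest's +y; axes as the chest's. Unloaded it lies at chest x = 0, y = -75, z = 10 mm; pushed, it slides straight to the chest's -y on springs, 1 N per mm from zero force, up to its end at 25 mm.
- stop_pad (a point): centre of the front face of the stop's rear orange pad (at stop x = +55, y = 0, z = 37 mm); its twin is at x = -55 mm. Each pad is 28 mm wide and reaches from 14 to 60 mm above the inner floor; the gap between them is 82 mm wide and free for a finger. 30 mm behind the faces a low metal bar, 8 to 26 mm above the inner floor, joins them.
- screwdriver: screwdriver lying on the worktop to the right of the chest; to be left alone
- mug_spotted: white mug with dark spots, 82 mm wide, 91 mm high, standing to the right of the chest; to be left alone. Origin: under its middle.
- tin: sealed round tin, 75 mm diameter, 66 mm high, standing to the right of the chest; to be left alone. Origin: centre of its underside.

How it is judged:
By the outcome, as a careful person would: the job done as asked, in the order asked, and still so for the second after the job is handed in, while the arm keeps its last pose, push and grip.
It also fails if it takes over 54 s, if anything falls off the work surface, if the arm or the gripper's body presses on something with over 40 N, if the wrist force passes 120 N, or if a joint passes its speed limit or range.

## Working session

There is one attempt and no reset: what is moved stays moved. The work goes in short steps, Python scripts to look and compute and a shell command to move; the robot and the scene stay as the last step left them, time stands still between calls to the robot, and variables do not carry over. Pictures are saved under pics/ and viewed, at most 10 in all, crops included, and the job is handed in when it is done.

```bash
mkdir -p pics
python3 - <<'E'
from plant import *
import cv2,json,numpy as np
for n in("scene","top"):
    im=read_camera(n); cv2.imwrite(f"pics/{n}0.png",im[:,:,::-1]); c=get_calibration(n)
    print(n,c["vertical_fov"],c["cx"],c["cy"],np.round(np.array(c["view"]),4).tolist())
s=observe(); print({k:np.round(v,3).tolist() for k,v in s.items()})
E
```

```text
scene 51.00106123332333 279.48615935856816 210.64399282057823 [[0.4239, -0.9057, -0.0041, -0.236], [-0.5477, -0.2527, -0.7976, 0.3969], [0.7213, 0.3404, -0.6032, 0.5347], [0.0, 0.0, 0.0, 1.0]]
top 44.004200220758506 283.67149007478685 213.1992164912771 [[0.0045, -0.9999, -0.0109, -0.0127], [-0.9902, -0.003, -0.1395, 0.5552], [0.1394, 0.0114, -0.9902, 1.1322], [0.0, 0.0, 0.0, 1.0]]
{'clock': 0.1, 'joints': [1.075, 0.277, 1.506, -0.0, 1.361, -0.121], 'joint_vel': [-0.001, -0.003, -0.005, -0.002, 0.0, -0.001], 'tau': [-0.0, -41.77, -24.641, -0.0, 0.006, 0.0], 'position': [0.21, 0.535, 0.245], 'ee_rot': [-0.0, 0.186, 0.982, -0.001], 'wrist_force': [0.622, 0.796, -0.201], 'ft_torque': [-0.014, 0.009, -0.017], 'grasp_force': 0.0, 'finger_gap': 0.085}
```

View pics/scene0.png

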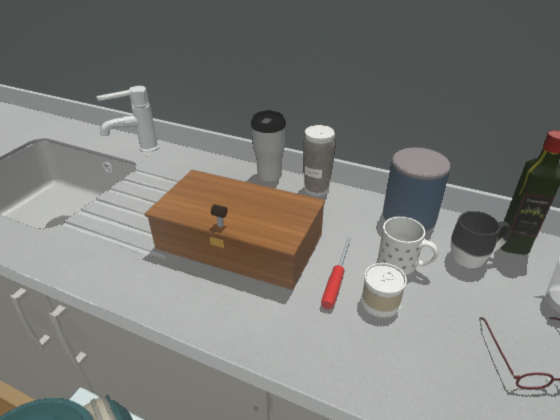

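View pics/top0.png

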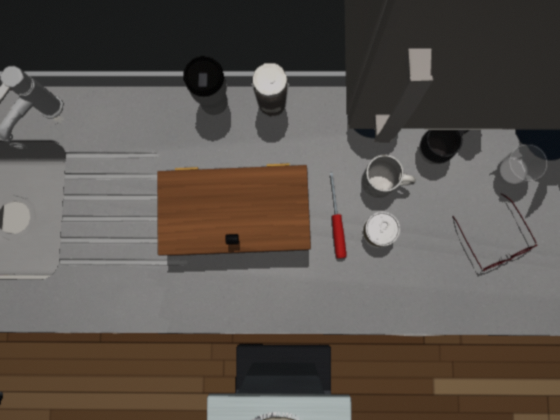

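The scene shows the chest shut with its knob at (220,212) and the screwdriver, tin and mug to its right. In the top view the lid corners are about (157,172), (307,165), (310,250) and (158,255), with the knob at (232,239).

```bash
cat > h.py <<'E'
import numpy as np,cv2
from plant import *
from scipy.spatial.transform import Rotation as R
def cal(n):
    c=get_calibration(n); f=210/np.tan(np.radians(c["vertical_fov"]/2)); return f,c["cx"],c["cy"],np.array(c["view"])
def ray(n,u,v):
    f,cx,cy,V=cal(n); d=V[:3,:3].T@np.array([(u-cx)/f,(v-cy)/f,1]); return -V[:3,:3].T@V[:3,3],d/np.linalg.norm(d)
def onz(n,u,v,z):
    o,d=ray(n,u,v); return o+d*(z-o[2])/d[2]
def proj(n,p):
    f,cx,cy,V=cal(n); q=V[:3,:3]@np.array(p)+V[:3,3]; return np.array([cx+f*q[0]/q[2],cy+f*q[1]/q[2]])
def tri(a,b):
    (o1,d1),(o2,d2)=a,b; s=np.linalg.lstsq(np.c_[d1,-d2],o2-o1,rcond=None)[0]; p,q=o1+s[0]*d1,o2+s[1]*d2; return (p+q)/2,np.linalg.norm(p-q)
def rot():
    q=observe()["ee_rot"]; return R.from_quat([q[1],q[2],q[3],q[0]])
def blob(m,x0,x1,y0,y1):
    k=np.zeros_like(m);k[y0:y1,x0:x1]=m[y0:y1,x0:x1]
    n,l,s,c=cv2.connectedComponentsWithStats(k); i=1+np.argmax(s[1:,4]); return c[i],s[i],(l==i).astype(np.uint8)
E
python3 - <<'E'
from h import *
t=cv2.imread("pics/top0.png"); s=cv2.imread("pics/scene0.png")
hs=cv2.cvtColor(t,cv2.COLOR_BGR2HSV)
m=cv2.inRange(hs,(3,90,50),(16,255,255)); c,st,l=blob(m,140,325,150,270)
l=cv2.morphologyEx(l,cv2.MORPH_CLOSE,np.ones((15,15)))
cn=max(cv2.findContours(l,0,1)[0],key=cv2.contourArea); r=cv2.minAreaRect(cn); b=cv2.boxPoints(r); print(b.round(1).tolist(),st)
P=np.array([onz("top",*p,.1) for p in b]); print(P.round(4).tolist(),[np.linalg.norm(P[i]-P[i-1]).round(4) for i in range(4)],P.mean(0).round(4))
a,b_=[blob(cv2.inRange(im,(0,0,0),(45,45,45)),*w) for im,w in((t,(222,243,230,250)),(s,(208,230,203,219)))]
print(a[0],a[1],b_[0],b_[1]); print(tri(ray("top",*a[0]),ray("scene",*b_[0])))
E
```

```text
[[154.6999969482422, 170.39999389648438], [306.70001220703125, 164.3000030517578], [310.1000061035156, 249.3000030517578], [158.10000610351562, 255.39999389648438]] [  158   165   152    90 12625]
[[0.6395, 0.2685, 0.1], [0.6536, -0.0605, 0.1], [0.4697, -0.0674, 0.1], [0.4557, 0.254, 0.1]] [np.float64(0.1843), np.float64(0.3292), np.float64(0.1839), np.float64(0.3217)] [0.5546 0.0987 0.1   ]Traceback (most recent call last):
  File "<stdin>", line 8, in <module>
  File "h.py", line 18, in blob
    n,l,s,c=cv2.connectedComponentsWithStats(k); i=1+np.argmax(s[1:,4]); return c[i],s[i],(l==i).astype(np.uint8)
                                                     ~~~~~~~~~^^^^^^^^^
    return _wrapfunc(a, 'argmax', axis=axis, out=out, **kwds)
    return bound(*args, **kwds)
ValueError: attempt to get argmax of an empty sequence
```

```bash
python3 -m jog '[0,0,0,0,0,-0.139,0,0,0,0,0,-0.139,0,0,0,0,0,-0.139]' 0
python3 -m jog '[-0.0257,-0.045,0.0025,0,0,0,-0.0257,-0.045,0.0025,0,0,0,-0.0257,-0.045,0.0025,0,0,0,-0.0257,-0.045,0.0025,0,0,0,-0.0257,-0.045,0.0025,0,0,0,-0.0257,-0.045,0.0025,0,0,0,-0.0257,-0.045,0.0025,0,0,0,-0.0257,-0.045,0.0025,0,0,0,-0.0257,-0.045,0.0025,0,0,0,-0.0257,-0.045,0.0025,0,0,0]'
python3 - <<'E'
from h import *
t=cv2.imread("pics/top0.png"); s=cv2.imread("pics/scene0.png")
r=[]
for n,im,(x0,x1,y0,y1) in(("top",t,(222,243,230,250)),("scene",s,(206,232,202,220))):
    g=cv2.cvtColor(im,cv2.COLOR_BGR2HSV)[:,:,2]; print(n,g[y0:y1,x0:x1].min(),np.median(g[y0:y1,x0:x1]))
    c,st,l=blob((g<g[y0:y1,x0:x1].min()+25).astype(np.uint8),x0,x1,y0,y1); print(c,st); r.append(ray(n,*c))
print(tri(*r), proj("top",[.4866,.0957,.134]),proj("scene",[.4866,.0957,.134]))
print(observe()["joints"].round(3),rot().as_matrix().round(3).tolist())
E
```

```text
clock: 0.48
position: [0.2104, 0.5348, 0.2448]
ee_rot: [-0.0, -0.023, 1.0, -0.0]
wrist_force: [-1.4, -1.0, -0.4]
finger_gap: 0.0857
grasp_force: 0.0
clock: 1.72
position: [0.4868, 0.0948, 0.22]
ee_rot: [-0.0, -0.021, 1.0, 0.0]
wrist_force: [-0.5, 0.7, 0.5]
finger_gap: 0.0855
grasp_force: 0.0
top 9 69.5
[231.7027027  239.18018018] [226 235  13  10 111]
scene 51 149.0
[218.54666667 210.98      ] [211 205  16  13 150]
(array([0.48773114, 0.09530266, 0.13164388]), np.float64(0.00022646107849933134)) [231.32673915 239.65470818] [218.00732827 210.26263132]
[ 0.052  0.174  1.709  0.     1.26  -1.561] [[-0.999, -0.042, -0.0], [-0.042, 0.999, 0.0], [0.0, 0.0, -1.0]]
```

```bash
python3 -m jog '[-0.0005,0.0003,0.03,0,0,0,0,0,0.03,0,0,0,0,0,0.031,0,0,0,0,0,0,0,0,0]'
python3 -m jog '[0,0,0,0,0,0,0,0,0,0,0,0,0,0,0,0,0,0,0,0,0,0,0,0,0,0,0,0,0,0,0,0,0,0,0,0]' 1 40
python3 - <<'E'
import numpy as np
th=np.r_[np.linspace(0,1.7,17)]
k=np.c_[-.16*np.cos(th)+.044*np.sin(th),.16*np.sin(th)+.044*np.cos(th)]
print([(round(-a,4),round(-b,4)) for a,b in np.diff(k,axis=0)])
E
```

```text
clock: 2.22
position: [0.4845, 0.0965, 0.1271]
ee_rot: [-0.003, -0.021, 1.0, -0.0]
wrist_force: [0.5, 0.8, 0.5]
finger_gap: 0.0854
grasp_force: 0.0
clock: 2.98
position: [0.4874, 0.0957, 0.1305]
ee_rot: [0.001, -0.021, 1.0, -0.001]
wrist_force: [-0.7, -4.3, 6.3]
finger_gap: 0.0254
grasp_force: 42.0
[(np.float64(-0.0056), np.float64(-0.0167)), (np.float64(-0.0073), np.float64(-0.016)), (np.float64(-0.009), np.float64(-0.0152)), (np.float64(-0.0105), np.float64(-0.0141)), (np.float64(-0.012), np.float64(-0.0129)), (np.float64(-0.0133), np.float64(-0.0116)), (np.float64(-0.0144), np.float64(-0.0101)), (np.float64(-0.0154), np.float64(-0.0085)), (np.float64(-0.0162), np.float64(-0.0069)), (np.float64(-0.0169), np.float64(-0.0051)), (np.float64(-0.0173), np.float64(-0.0033)), (np.float64(-0.0176), np.float64(-0.0014)), (np.float64(-0.0176), np.float64(0.0005)), (np.float64(-0.0175), np.float64(0.0023)), (np.float64(-0.0171), np.float64(0.0042)), (np.float64(-0.0166), np.float64(0.006))]
```

```bash
python3 -m jog '[-0.0056,0,-0.0167,0,0,0,-0.0073,0,-0.016,0,0,0,-0.009,0,-0.0152,0,0,0,-0.0105,0,-0.0141,0,0,0,-0.012,0,-0.0129,0,0,0,-0.0133,0,-0.0116,0,0,0]'
python3 -m jog '[-0.0144,0,-0.0101,0,0,0,-0.0154,0,-0.0085,0,0,0,-0.0162,0,-0.0069,0,0,0,-0.0169,0,-0.0051,0,0,0]'
python3 - <<'E'
from h import *
c=np.array([.5566,.0987,0]);Rz=R.from_euler('z',.043).as_matrix()
s=observe();p=Rz.T@(s["position"]+rot().as_matrix()@[0,0,-.005]-c)
v=p-[.09,0,.09]; print(p.round(4),"r",np.hypot(v[0],v[2]),"th",np.arctan2(v[2],-v[0])-np.arctan2(44,160), s["grasp_force"],s["finger_gap"])
E
```

```text
clock: 3.72
position: [0.5425, 0.0982, 0.2147]
ee_rot: [-0.003, -0.021, 1.0, -0.001]
wrist_force: [0.3, -3.6, -5.5]
finger_gap: 0.0253
grasp_force: 39.5
clock: 4.22
position: [0.6051, 0.101, 0.2459]
ee_rot: [-0.003, -0.021, 1.0, -0.001]
wrist_force: [-3.2, -2.4, -2.3]
finger_gap: 0.0251
grasp_force: 39.6
[4.860e-02 2.000e-04 2.509e-01] r 0.1660920118225596 th 1.0506612804636417 39.584670066833496 0.02510478126216474
```

```bash
python3 -m jog '[-0.0173,0,-0.0033,0,0,0,-0.0176,0,-0.0014,0,0,0,-0.0176,0,0.0005,0,0,0,-0.0175,0,0.0023,0,0,0,-0.0171,0,0.0042,0,0,0,-0.0166,0,0.006,0,0,0,-0.005,0,0.0022,0,0,0,0,0,0,0,0,0]'
python3 - <<'E'
from h import *
c=np.array([.5566,.0987,0]);Rz=R.from_euler('z',.043).as_matrix()
s=observe();p=Rz.T@(s["position"]+rot().as_matrix()@[0,0,-.005]-c)
v=p-[.09,0,.09]; print(p.round(4),"r",np.hypot(v[0],v[2]),"th",np.arctan2(v[2],-v[0])-np.arctan2(44,160), s["grasp_force"],s["finger_gap"])
E
```

```text
clock: 5.22
position: [0.7169, 0.106, 0.2361]
ee_rot: [0.001, -0.021, 1.0, -0.0]
wrist_force: [0.2, -2.5, 3.4]
finger_gap: 0.0255
grasp_force: 42.7
[0.1604 0.0004 0.2411] r 0.16670701990421583 th 1.7387264165286527 42.65952944755554 0.025510911037143758
```

```bash
python3 -m jog '[0,0,0,0,0,0,0,0,0,0,0,0,0,0,0,0,0,0,0,0,-0.05,0,0,0,0,0,-0.05,0,0,0,0,0,0,0,0,0]' 0.4
python3 -m jog '[0.045,0.027,0,0,0,0,0.045,0.027,0,0,0,0,0.045,0.027,0,0,0,0,0.045,0.027,0,0,0,0,0.045,0.027,0,0,0,0,0.045,0.027,0,0,0,0,0.045,0.027,0,0,0,0,0.045,0.027,0,0,0,0]'
python3 - <<'E'
from h import *
for n in("scene","top"): cv2.imwrite(f"pics/{n}1.png",read_camera(n)[:,:,::-1])
a=cv2.imread("pics/top1.png")[140:300,110:370]; b=cv2.imread("pics/scene1.png")[130:300,110:370]
cv2.imwrite("pics/v1.png",cv2.resize(np.vstack([a,b]),None,fx=1.8,fy=1.8,interpolation=2))
E
```

```text
clock: 5.98
position: [0.7175, 0.1067, 0.3417]
ee_rot: [0.005, -0.021, 1.0, 0.0]
wrist_force: [0.5, -1.2, -1.2]
finger_gap: 0.0515
grasp_force: 0.0
clock: 6.98
position: [0.3449, 0.3074, 0.3349]
ee_rot: [-0.001, -0.021, 1.0, -0.0]
wrist_force: [0.2, 0.6, -0.2]
finger_gap: 0.0513
grasp_force: 0.0
```

View pics/v1.png

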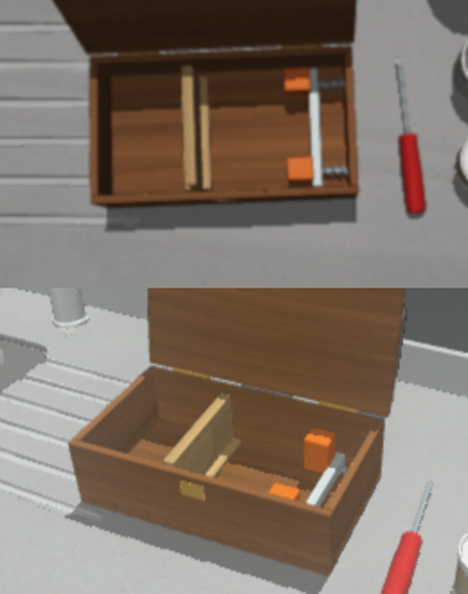

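The lid is open on its stop. The divider's top edge runs from about (214,178) to (216,244) in the top picture, its foot shows to the right of that, and the orange pads are at about (275,184) and (277,233).

Run:
```python
from h import *
c=np.array([.5566,.0987,0]);Rz=R.from_euler('z',.043).as_matrix()
t=cv2.imread("pics/top1.png"); h=cv2.cvtColor(t,cv2.COLOR_BGR2HSV)
print(h[200,205:232].tolist())
m=cv2.inRange(h,(13,60,115),(25,190,255)); ct,st,l=blob(m,204,221,172,250); print(ct,st)
r=cv2.minAreaRect(cv2.findNonZero(l)); b=cv2.boxPoints(r); print(b.round(1).tolist())
P=np.array([Rz.T@(onz("top",*p,.085)-c) for p in b]); print((P*1000).round(1).tolist(),(P.mean(0)*1000).round(1))
for w in((262,285,172,196),(262,285,222,246)):
    o,s,l=blob(cv2.inRange(h,(3,190,150),(14,255,255)),*w); print(o,s,[(1000*(Rz.T@(onz("top",u,o[1],.07)-c))).round(1) for u in(s[0],s[0]+s[2])])
```

```text
[[12, 159, 80], [12, 157, 81], [13, 157, 81], [13, 157, 81], [12, 159, 82], [14, 141, 101], [17, 121, 141], [18, 114, 161], [18, 114, 168], [18, 113, 172], [18, 112, 176], [17, 113, 167], [17, 117, 118], [17, 118, 67], [18, 122, 50], [17, 119, 71], [18, 116, 127], [18, 112, 166], [18, 112, 176], [17, 112, 169], [17, 119, 135], [14, 137, 99], [13, 152, 87], [12, 156, 85], [12, 159, 85], [12, 157, 86], [12, 157, 91]]
[213.82983683 214.33799534] [204 182  15  63 429]
[[204.0, 182.0], [218.0, 182.0], [218.0, 244.0], [204.0, 244.0]]
[[63.2, 62.0, 85.0], [62.0, 31.4, 85.0], [-73.7, 34.2, 85.0], [-72.5, 64.3, 85.0]] [-5.3 48.  85. ]
[274.39759036 186.20481928] [268 183  13   7  83] [array([ 51.1, -77. ,  70. ]), array([  50. , -105.7,   70. ])]
[275.84057971 233.0942029 ] [270 227  13  12 138] [array([-53.1, -77.8,  70. ]), array([ -54.2, -106.1,   70. ])]
```

Run:
```python
from h import *
c=np.array([.5566,.0987,0]);Rz=R.from_euler('z',.043).as_matrix()
t=cv2.imread("pics/top1.png"); h=cv2.cvtColor(t,cv2.COLOR_BGR2HSV)
m=cv2.inRange(h,(15,60,110),(22,150,255))
v=range(184,243); u=[208+np.mean(np.flatnonzero(m[r,208:220])) for r in v]
k=np.polyfit(v,u,1); print(k, np.std(np.polyval(k,v)-u))
for r in(180,213,244): print((1000*(Rz.T@(onz("top",np.polyval(k,r),r,.085)-c))).round(1), onz("top",np.polyval(k,r),r,.085).round(4))
print(observe()["position"].round(4))
```

```text
[3.03915839e-02 2.07806254e+02] 0.17621104490365022
[66.8 41.6 85. ] [0.6216 0.1432 0.085 ]
[-6.1 40.9 85. ] [0.5487 0.1393 0.085 ]
[-73.5  40.2  85. ] [0.4815 0.1357 0.085 ]
[0.342  0.3083 0.3354]
```

```bash
python3 -m jog '[-0.0343,-0.0296,0.0292,0,0,0,-0.0343,-0.0296,0.0292,0,0,0,-0.0343,-0.0296,0.0292,0,0,0,-0.0343,-0.0296,0.0292,0,0,0,-0.0343,-0.0296,0.0292,0,0,0,-0.0343,-0.0296,0.0292,0,0,0,0,0,0,0,0,0,0,0,0,0,0,0]'
python3 - <<'E'
from h import *
for i in range(2): read_camera("top")
s=observe(); print(s["position"].round(4),(rot().inv().apply(np.array([.5548,.1397,.047])-s["position"])).round(4),rot().as_matrix().round(3).tolist(),s["wrist_force"].round(1))
E
```

```text
clock: 8.07
position: [0.5596, 0.138, 0.1601]
ee_rot: [-0.001, -0.021, 1.0, 0.0]
wrist_force: [-0.6, -0.1, 0.8]
finger_gap: 0.0507
grasp_force: 0.0
[0.5597 0.1388 0.1613] [0.0049 0.0011 0.1143] [[-0.999, -0.043, 0.001], [-0.043, 0.999, 0.0], [-0.001, 0.0, -1.0]] [-0.3  0.  -0.6]
```

```bash
python3 -m jog '[0.004,0.001,0.03,0,0,0,0,0,0.03,0,0,0,0,0,0.03,0,0,0,0,0,0.022,0,0,0,0,0,0,0,0,0,0,0,0,0,0,0]' 
python3 -m jog '[0,0,0,0,0,0,0,0,0,0,0,0,0,0,0,0,0,0,0,0,0,0,0,0,0,0,0,0,0,0]' 1 40
```

```text
clock: 8.93
position: [0.5568, 0.1397, 0.0502]
ee_rot: [0.001, -0.022, 1.0, 0.0]
wrist_force: [-0.1, -0.5, 0.9]
finger_gap: 0.0512
grasp_force: 0.0
clock: 9.55
position: [0.5567, 0.1393, 0.0497]
ee_rot: [0.001, -0.021, 1.0, 0.0]
wrist_force: [-1.3, 1.5, 6.7]
finger_gap: 0.0136
grasp_force: 43.7
```

```bash
python3 -m jog '[0,0,0,0,0,0,0,0,0,0,0,0]'; python3 -m jog '[0,-0.012,0,0,0,0,0,-0.012,0,0,0,0,0,-0.012,0,0,0,0,0,-0.012,0,0,0,0,0,-0.012,0,0,0,0,0,-0.012,0,0,0,0,0,-0.012,0,0,0,0,0,-0.012,0,0,0,0]'
python3 -m jog '[0,0,0,0,0,0,0,0,0,0,0,0]'
python3 - <<'E'
from h import *
f=[]
for i in range(6): im=read_camera("top"); f.append(observe()["wrist_force"])
s=observe();print(np.mean(f,0).round(2),np.std(f,0).round(2),s["position"].round(4),s["ft_torque"].round(2))
cv2.imwrite("pics/v2.png",cv2.resize(im[150:280,130:330,::-1],None,fx=3,fy=3))
E
```

```text
clock: 9.8
position: [0.5567, 0.1393, 0.0496]
ee_rot: [0.001, -0.021, 1.0, 0.0]
wrist_force: [-0.6, 0.9, 6.2]
finger_gap: 0.0133
grasp_force: 43.7
clock: 10.8
position: [0.5611, 0.0441, 0.0497]
ee_rot: [0.001, -0.02, 1.0, 0.001]
wrist_force: [-0.3, 6.1, 6.1]
finger_gap: 0.0139
grasp_force: 43.7
clock: 11.05
position: [0.5612, 0.0427, 0.0496]
ee_rot: [0.001, -0.021, 1.0, -0.0]
wrist_force: [-0.2, 0.1, 6.1]
finger_gap: 0.0141
grasp_force: 43.8
[-0.08 -0.02  5.84] [0.18 0.33 0.36] [0.5611 0.0427 0.0496] [-0.13 -0.01 -0.03]
```

View pics/v2.png

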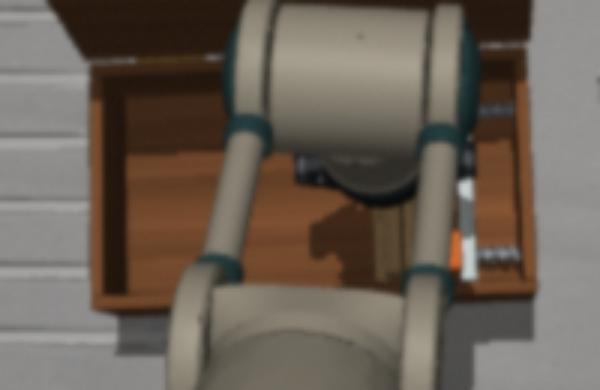

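The arm hides most of the view, but the divider (around column 400 in the crop) is upright in the grip, roughly 13 mm short of the pads. I'll creep in, watching the force.

```bash
python3 -m jog '[0,-0.004,0,0,0,0,0,-0.004,0,0,0,0,0,-0.003,0,0,0,0,0,0,0,0,0,0]'
python3 -m jog '[0,-0.004,0,0,0,0,0,0,0,0,0,0,0,0,0,0,0,0]'; python3 -m jog '[0,-0.004,0,0,0,0,0,0,0,0,0,0,0,0,0,0,0,0]'
python3 - <<'E'
from h import *
f=[];g=[]
for i in range(6): read_camera("top"); f.append(observe()["wrist_force"]);g.append(observe()["ft_torque"])
s=observe();print(np.mean(f,0).round(2),s["position"].round(4),np.mean(g,0).round(2),rot().as_matrix().round(4).tolist())
E
```

```text
clock: 11.85
position: [0.5615, 0.033, 0.0497]
ee_rot: [0.001, -0.021, 1.0, 0.001]
wrist_force: [-0.5, 3.5, 6.5]
finger_gap: 0.0134
grasp_force: 43.8
clock: 12.22
position: [0.5617, 0.0293, 0.0497]
ee_rot: [0.001, -0.021, 1.0, 0.001]
wrist_force: [-0.0, 4.4, 6.4]
finger_gap: 0.0136
grasp_force: 43.9
clock: 12.6
position: [0.5618, 0.0264, 0.0497]
ee_rot: [0.001, -0.02, 1.0, 0.002]
wrist_force: [0.9, 7.7, 7.3]
finger_gap: 0.0136
grasp_force: 43.9
[-0.29  8.6   6.44] [0.5618 0.0264 0.0497] [ 1.21 -0.01  0.03] [[-0.9992, -0.0406, 0.0022], [-0.0406, 0.9992, 0.0041], [-0.0023, 0.004, -1.0]]
```

```bash
cat > bar.py <<'E'
from h import *
# shift of the white bar / spring bar across the picture's columns, against the unloaded picture
a=cv2.imread("pics/top1.png").astype(np.float32)
def edge(im):
    g=cv2.resize(im.min(2)[228:242,279:297],None,fx=1,fy=1).mean(0); w=np.clip(g-110,0,None); return 279+(w*np.arange(len(g))).sum()/w.sum(),g
f=[]
im=0
for i in range(4): im=im+read_camera("top")[:,:,::-1].astype(np.float32)/4; f.append(observe()["wrist_force"])
e0,g0=edge(a);e1,g1=edge(im); print(g0.astype(int),g1.astype(int))
ft=get_calibration; z=.03
d=np.linalg.norm(onz("top",e0,235,z)-onz("top",e1,235,z))
print("bar cols",e0.round(2),e1.round(2),"shift mm",(1000*d).round(2),"F",np.mean(f,0).round(2),observe()["position"].round(4),observe()["ft_torque"].round(2),observe()["clock"])
cv2.imwrite("pics/last.png",im)
E
python3 bar.py; python3 -m jog '[0,-0.003,0,0,0,0,0,0,0,0,0,0,0,0,0,0,0,0]'; python3 bar.py
```

```text
[ 44  44  44  46  87 164 197 200 189 141  85  62  62  66  63  61  61  63] [78 88 93 96 98 99 99 96 93 87 81 76 65 60 55 52 55 60]
bar cols 285.84 nan shift mm nan F [-0.37  8.39  6.89] [0.5618 0.0264 0.0497] [ 1.2  -0.02 -0.03] 13.1
clock: 13.48
position: [0.5619, 0.0245, 0.0497]
ee_rot: [0.001, -0.02, 1.0, 0.003]
wrist_force: [-0.0, 11.5, 7.5]
finger_gap: 0.0137
grasp_force: 44.0
[ 44  44  44  46  87 164 197 200 189 141  85  62  62  66  63  61  61  63] [50 71 84 91 95 98 99 99 98 96 91 84 74 65 55 52 53 56]
bar cols 285.84 nan shift mm nan F [-0.26 11.86  7.04] [0.5619 0.0245 0.0497] [1.78 0.02 0.04] 13.675bar.py:5: RuntimeWarning: invalid value encountered in scalar divide
  g=cv2.resize(im.min(2)[228:242,279:297],None,fx=1,fy=1).mean(0); w=np.clip(g-110,0,None); return 279+(w*np.arange(len(g))).sum()/w.sum(),g
[ WARN:0@3.515] global loadsave.cpp:1063 imwrite_ Unsupported depth image for selected encoder is fallbacked to CV_8U.
bar.py:5: RuntimeWarning: invalid value encountered in scalar divide
  g=cv2.resize(im.min(2)[228:242,279:297],None,fx=1,fy=1).mean(0); w=np.clip(g-110,0,None); return 279+(w*np.arange(len(g))).sum()/w.sum(),g
[ WARN:0@3.645] global loadsave.cpp:1063 imwrite_ Unsupported depth image for selected encoder is fallbacked to CV_8U.
```

Run:
```python
from h import *
a=cv2.imread("pics/scene1.png"); b=read_camera("scene")[:,:,::-1]; cv2.imwrite("pics/scene2.png",b)
c=cv2.imread("pics/last.png")
cv2.imwrite("pics/v3.png",np.vstack([cv2.resize(np.hstack([a[200:290,200:340],b[200:290,200:340]]),None,fx=2.8,fy=2.8,interpolation=2),cv2.resize(c[160:260,180:320],(784,340),interpolation=2)]))
```

```text
(no output)
```

View pics/v3.png

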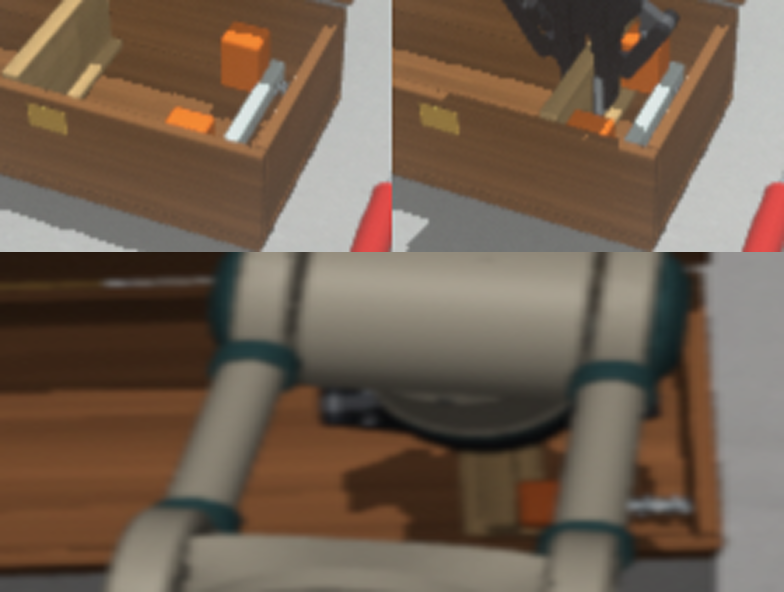

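The scene view shows the divider against the front pad, and the bar has moved right by about 2 px. I'll use the bar's shift in that view as the deflection gauge.

```bash
cat > bar.py <<'E'
from h import *
def line(im):
    m=(im.min(2)>105)&(np.arange(560)[None]>270)&(np.arange(560)[None]<312); v=np.arange(226,245); u=[]
    for r in v:
        x=np.flatnonzero(m[r]); k=im[r,:,:].min(1)
        x=x[x<x[0]+14] if len(x) else x
        u.append(np.average(x,weights=k[x].astype(float)-100) if len(x) else np.nan)
    return v,np.array(u)
def run(b):
    v,u0=line(cv2.imread("pics/scene1.png")); _,u1=line(b)
    sl=np.polyfit(v,u0,1)[0]
    c=np.array([.5566,.0987,0]);Rz=R.from_euler('z',.043).as_matrix()
    q=[proj("scene",Rz@np.array([-.02,y,.045])+c) for y in(-.105,-.115)]; e=(q[1]-q[0])/10; s=e[0]-e[1]*sl
    print((u1-u0).round(1),"slope",sl.round(2)); print("deflection mm",(np.nanmedian(u1-u0)/s).round(2),"px/mm",s.round(3))
if __name__=="__main__":
    f=[]
    for i in range(4): b=read_camera("scene")[:,:,::-1]; f.append(observe()["wrist_force"])
    run(b); print("F",np.mean(f,0).round(2),observe()["position"].round(4),observe()["clock"],rot().as_matrix()[:,2].round(4))
E
python3 bar.py
```

```text
[  3.1   3.3 -23.5 -22.5 -21.4 -20.6 -19.8 -19.  -18.3 -17.6 -17.  -16.4
 -15.7 -10.7  -9.8  -0.7   3.4   3.6   4. ] slope -0.67
deflection mm -30.48 px/mm 0.538
F [ 0.16 11.55  7.51] [0.5619 0.0246 0.0497] 13.925 [ 0.0022  0.0061 -1.    ]
```

```bash
python3 - <<'E'
s=open('bar.py').read()
a=s.index("    m=(im");b=s.index("    return v,np")
s=s[:a]+'''    v=np.r_[226:245]; u=[]; k=np.clip(im.min(2).astype(float)-100,0,None)
    for r in v:
        c0=int(round(L(r))); x=np.r_[c0-4:c0+14]; u.append(np.average(x,weights=k[r,x]+1e-9))
'''+s[b:]
s=s.replace("def line","def L(r): return np.polyval(K,r)\nK=[-.67,0]\ndef line",1)
open('bar.py','w').write(s)
E
python3 - <<'E'
import cv2,numpy as np
a=cv2.imread("pics/scene1.png").min(2); print([(r,list(np.flatnonzero(a[r,275:312]>105)[[0,-1]]+275)) for r in(228,234,240)]); print(a[234,275:312].tolist()); print(cv2.imread("pics/scene2.png").min(2)[234,275:312].tolist())
E
python3 -m jog '[0,0,-0.001,0,0,0,0,0,0,0,0,0,0,0,0,0,0,0]'
```

```text
[(228, [np.int64(294), np.int64(300)]), (234, [np.int64(288), np.int64(296)]), (240, [np.int64(285), np.int64(293)])]
[50, 50, 49, 49, 51, 52, 52, 52, 51, 52, 52, 52, 56, 108, 200, 218, 219, 218, 214, 174, 127, 115, 99, 73, 58, 68, 79, 79, 78, 79, 76, 63, 57, 57, 57, 59, 58]
[75, 50, 47, 45, 48, 57, 74, 77, 78, 78, 74, 63, 55, 53, 53, 54, 85, 172, 219, 221, 221, 220, 197, 137, 117, 99, 82, 80, 80, 80, 77, 64, 58, 58, 58, 60, 61]
clock: 14.3
position: [0.5619, 0.0235, 0.0498]
ee_rot: [0.001, -0.02, 1.0, 0.002]
wrist_force: [2.1, 9.6, -0.2]
finger_gap: 0.0133
grasp_force: 43.0
```

```bash
sed -i 's/^K=.*/K=[-.67,445]/; s/np.r_\[c0-4:c0+14\]/np.r_[c0-2:c0+17]/; s/-100,0,None/-135,0,None/' bar.py; python3 -m jog '[0,0,0.0003,0,0,0,0,0,0,0,0,0]'; python3 bar.py
```

```text
clock: 14.55
position: [0.5619, 0.0235, 0.0497]
ee_rot: [0.001, -0.02, 1.0, 0.002]
wrist_force: [1.6, 9.2, 1.7]
finger_gap: 0.0136
grasp_force: 43.4
[0.  0.  0.  5.  3.4 3.4 3.7 3.6 3.8 3.7 3.7 3.9 3.8 3.9 3.8 3.7 3.9 4.2
 4.8] slope -0.79
deflection mm 6.75 px/mm 0.553
F [1.45 8.79 2.15] [0.5619 0.0235 0.0497] 14.75 [ 0.0019  0.0044 -1.    ]
```

```bash
python3 -m jog '[0,-0.003,0,0.004,0,0,0,0,0,0,0,0,0,0,0,0,0,0]'; python3 bar.py
```

```text
clock: 15.12
position: [0.562, 0.0209, 0.0497]
ee_rot: [0.001, -0.02, 1.0, 0.0]
wrist_force: [1.2, 10.0, 2.2]
finger_gap: 0.0138
grasp_force: 43.3
[0.  0.  0.  5.  4.7 4.4 5.1 5.  5.1 5.1 5.1 5.2 5.3 5.2 5.1 5.1 5.3 5.4
 5.6] slope -0.79
deflection mm 9.19 px/mm 0.553
F [1.28 9.8  2.02] [0.562  0.0209 0.0496] 15.325 [ 2.e-03  9.e-04 -1.e+00]
```

Run:
```python
from h import *
f=[];g=[]
for i in range(10): b=read_camera("scene")[:,:,::-1]; s=observe(); f.append(s["wrist_force"]); g.append(s["ft_torque"])
print(np.mean(f,0).round(2),np.mean(g,0).round(3),s["position"].round(4),rot().as_matrix()[:,1].round(4))
cv2.imwrite("pics/v4.png",np.hstack([cv2.resize(b[60:300,130:380],(500,480),interpolation=2),cv2.resize(b[205:265,250:310],(300,480),interpolation=2)]))
```

```text
[ 1.44 10.05  1.36] [ 1.369 -0.223  0.047] [0.562  0.0209 0.0497] [-4.040e-02  9.992e-01  8.000e-04]
```

View pics/v4.png

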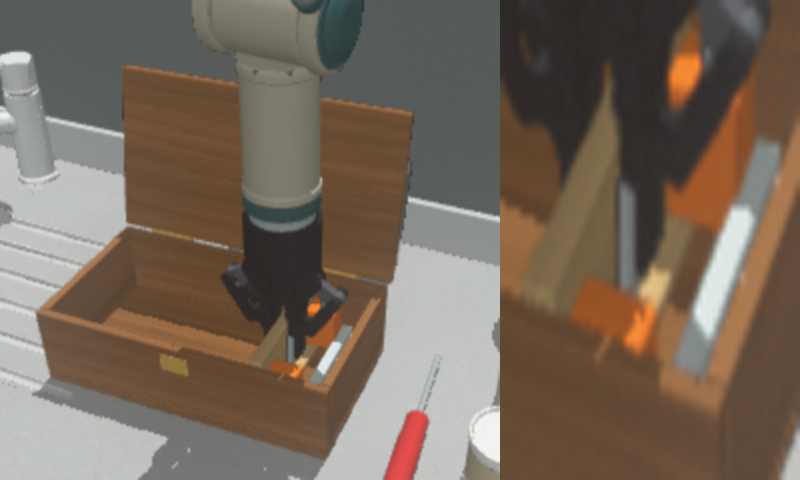

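The lid is open, and the divider stands upright against both pads. The moment about the tool axis is 0.05 N·m, so both pads are loaded about equally. The push is 10 N and the deflection about 9.3 mm, so I'm handing it in.

```bash
python3 -c "
from plant import *
print(close_job(), observe()['clock'])"
```

```text
the job is handed in; nothing more can be done
the job is handed in; nothing more can be done
```

The job is handed in: the lid rests open on its stop, and the gripper is still holding the divider square against both orange pads at about 10 N (stop pushed in about 9 mm), with the screwdriver, mug and tin not touched; no verdict came back.

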